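Ready the imaging stage with sample vials

ROBOT

A 6-joint arm with a two-finger parallel gripper is mounted at the origin on the work surface. World frame = base frame: x ahead of the robot, y to its left, z up, the work surface at z = 0. Lengths are in m, angles in degrees, forces in N, time in s.
With the tool pointing down it reaches from about 0.35 to 0.85 m from the base axis. Payload 8.1 kg.
Tool frame: the origin (TCP) lies on the centre line of the jaws, within the pads' length; the fingertips stand 11 mm ahead of it and the grasp point (between the pads) lies 8 mm behind it; z points along the fingers, x is the direction in which the jaws open and shut, and the axes are right-handed (so a half turn about z gives the same grasp; the last joint's range is limited). The gripper opens to 93 mm and grips with 3 to 60 N. Pads are 15 mm wide; open, the fingers measure 128 mm over their backs; the gripper's body (75 mm by 188 mm) begins 65 mm behind the grasp point.
Start: joints at [-72.044, 7.471, 85.268, -0, 87.261, -4.893], TCP at [0.233, -0.553, 0.23] pointing down, gripper open.
Joint ranges: [-169.43, 169.43], [-51.17, 129.36], [1.28, 143.12], [-76.62, 256.62], [0, 156.53], [-152.29, 152.29]. Speed limits (degrees/s): [136.94, 136.94, 159.86, 180, 180, 180].

INTERFACE

Orientations are given as a 3x3 rotation matrix whose columns are the frame's x, y, z axes.
In Python, from cell import move_to, move_linear, move_joints, gripper_to, pause, solve_ik, read_state, camera, Unreachable, job_done, recognise, tip_of gives the robot as it stands. Calls block until the motion is done:
- move_to(position, orientation): joint-space move of the TCP to a pose.
- move_linear(position, vel=0.15, attitude=None, guard=None): straight line of the TCP; attitude=None keeps the orientation; vel is the mean speed in m/s. With guard (N) it stops when the force on the tool has changed by that much, and returns True; else False.
- move_joints(angles): joint-space move.
- gripper_to(opening): finger opening in m; the grip force is fixed at half the most; returns when the fingers have stopped.
- pause(seconds).
- solve_ik(position, orientation): joint angles nearest the present ones, or None.
- read_state(): the state.
- camera(name): name is "scene" or "top" or "wrist"; returns a dict with "image" (384x512x3 uint8, blue, green, red), "K" (3x3 intrinsics, pixels), "rvec" (rotation vector, rad) and "tvec" (3), from world to camera coordinates, as OpenCV has them. Camera axes: x right, y down, z forward; pixel columns grow to the right and rows downward; lengths in m; the calibration is good to about 2 mm. The wrist camera is an equidistant fisheye: a pixel r from the principal point sees the ray r / f radians off the axis. A picture is of the moment at which its call begins. There is no depth.
A pose or a line that the arm cannot do raises Unreachable and nothing moves.
- job_done(): hands the job in, once; it reports no verdict.
Trained networks look in the newest picture that a camera, given by its name, has taken for a name from the list of things; names that differ only in an ending like _2 or _b are one class to them, and where a whole thing is asked for, a point or a joint stands for the part that bears it (a point fixed in the world has none). Each returns a list of dicts, best first, with "p" (0 to 1); they miss things now and then, are a little off and sometimes report something else, mostly with a low value. They report only what shows in the picture. A call takes as long as a camera call.
- recognise(query, camera): "uv" ([column, row] in pixels, amid what is visible of it).
- tip_of(query, camera): "uv" ([column, row] in pixels: a listed point, or the origin of a listed thing).
The state is a dict: "t": time; "joint_positions": joint angles; "dq": joint speeds; "tau": joint torques, N m; "tool_pos": TCP position; "tcp_rot": TCP orientation; "force": force on the tool from outside, world axes, zero at the start; "wrist_torque": the same for the moment, N m; "width": finger opening in m.
Only numpy, scipy, OpenCV 4.12 (cv2) and the standard library are available. Lean on these libraries where they do the work, as an engineer would, in place of code of your own. Each camera call takes 0.05 s, during which the arm holds its last target.

TASK

Load the imaging stage. First set the lever on the white control box back towards the robot; then hook the loose aluminium vial tray under the stage's grey lip by its plain edge (not the one with the three holes) and swing it down flat on the bed; then lay every sample vial on its side in the tray's V cradles, one to a cradle and centred lengthwise, cap at either end; lastly throw the lever all the way over again. Leave the dish, handset and slide box where they are.

Things in the scene. Friction and masses are not known exactly. Their poses are not given: they have to be found in the camera images.
- stage_seat (a point): Imaging stage: a fixed black block 220 x 180 x 25 mm with grey fittings. The point is the centre of its bed (the block's top), where the centre of the tray's underside belongs; x points from the lip to the end stop, z up. End stop (+x): 5 mm high, foot 91.5 mm from the point, leaning outward. Side guides: low, slanted, feet at y = +-73 mm. Play: 1.5 mm each way in x, 3 mm in y.
- stage_lip (a point): Middle of the lower edge of the stage's grey retaining lip, at x = -82.5 mm from stage_seat and 11 mm above the bed. The lip is 150 mm long in y, 6 mm thick, and overhangs by 9 mm: the wall behind it is at x = -91.5 mm. The tray goes in only with its plain edge under the lip first, tilted about 0.2 rad, and is then swung down flat. Same axes as stage_seat.
- tray_grip (a point): Loose aluminium tray, plate 180 (x) x 140 (y) x 5 mm, 0.3 kg, flat on the work surface at first. The point is in its upright grip plate (10 mm thick in x, 30 wide in y, 34 tall) at the tray's centre, 22 mm above the plate's top, 27 above its underside. Tray axes: z up; x points away from the plain edge that goes under the lip. Once fitted, it is 27 mm above stage_seat, axes parallel.
- tray_edge (a point): Middle of the tray edge that goes under the lip, at its underside. Tell it from the opposite edge, which has a row of three round holes. 90 mm from tray_grip along tray -x and 27 mm below it. Same axes as tray_grip.
- cradle0 (a point): Lip end (-x), right (-y) cradle of the tray: two black V supports (6 mm thick in x, 24 mm either side of the point, faces at 45 degrees, 42 mm wide in y), open between them for fingers. The point is where the centre of a laid vial comes, 25 mm above the plate's top; x is the way the vial lies (cap at either end). The cradles are at x = +-42, y = +-40 mm from the tray centre.
- cradle1 (a point): Lip end (-x), left (+y) cradle of the tray: two black V supports (6 mm thick in x, 24 mm either side of the point, faces at 45 degrees, 42 mm wide in y), open between them for fingers. The point is where the centre of a laid vial comes, 25 mm above the plate's top; x is the way the vial lies (cap at either end). The cradles are at x = +-42, y = +-40 mm from the tray centre.
- cradle2 (a point): Stop end (+x), right (-y) cradle of the tray: two black V supports (6 mm thick in x, 24 mm either side of the point, faces at 45 degrees, 42 mm wide in y), open between them for fingers. The point is where the centre of a laid vial comes, 25 mm above the plate's top; x is the way the vial lies (cap at either end). The cradles are at x = +-42, y = +-40 mm from the tray centre.
- cradle3 (a point): Stop end (+x), left (+y) cradle of the tray: two black V supports (6 mm thick in x, 24 mm either side of the point, faces at 45 degrees, 42 mm wide in y), open between them for fingers. The point is where the centre of a laid vial comes, 25 mm above the plate's top; x is the way the vial lies (cap at either end). The cradles are at x = +-42, y = +-40 mm from the tray centre.
- vial0_mid (a point): Amber glass vial with white screw cap: a plain cylinder 26 mm in diameter all along (cap included), 66 mm tall, 45 g. Starts standing on the work surface, cap up. The point is its centre, half-way up; z runs along it towards the cap. 3 or 4 vials are present; one that is None from the start is absent. It can be knocked over and roll.
- vial1_mid (a point): Amber glass vial with white screw cap: a plain cylinder 26 mm in diameter all along (cap included), 66 mm tall, 45 g. Starts standing on the work surface, cap up. The point is its centre, half-way up; z runs along it towards the cap. 3 or 4 vials are present; one that is None from the start is absent. It can be knocked over and roll.
- vial2_mid (a point): Amber glass vial with white screw cap: a plain cylinder 26 mm in diameter all along (cap included), 66 mm tall, 45 g. Starts standing on the work surface, cap up. The point is its centre, half-way up; z runs along it towards the cap. 3 or 4 vials are present; one that is None from the start is absent. It can be knocked over and roll.
- vial3_mid (a point): Amber glass vial with white screw cap: a plain cylinder 26 mm in diameter all along (cap included), 66 mm tall, 45 g. Starts standing on the work surface, cap up. The point is its centre, half-way up; z runs along it towards the cap. 3 or 4 vials are present; one that is None from the start is absent. It can be knocked over and roll.
- lever (a joint): Lever on a fixed white control box 70 x 50 x 25 mm: a steel rod 80 mm long with a black 26 mm ball. Radians: 0 leans 0.5 rad from upright towards the robot (the box's -x), 0.5 is upright, 1.0 is all the way over, away from the robot. Starts at 0.85 to 1, takes about 1 N at the ball, stays where it is left.
- lever_tip (a point): Centre of the lever's black ball; it moves with the lever in an arc of 80 mm about the pivot, which is 22 mm above the work surface. Its axes: at joint 0 they are those of the box (x is the box's direction of throw), and they turn with the lever about y.
- dish: Bystander: an open clear dish, 86 mm across, 14 mm high. Origin at the centre of its underside.
- handset: Bystander: a black handset 45 x 150 x 18 mm. Origin at the centre of its underside.
- slidebox: Bystander: a clear flat slide box 85 x 85 x 32 mm. Origin at the centre of its underside.

How it is judged (in metres and radians):
On the way, in this order (a step that is already met when the one before it is completed fails the run):
1. the lever is set back towards the robot (value of joint lever below 0.15 rad), for 0.1 s.
2. the tray is hooked under the lip and lies flat on the bed, let go (x of tray_grip in the frame of stage_seat between -0.005 and 0.005 m and y of tray_grip in the frame of stage_seat between -0.006 and 0.006 m and z of tray_grip in the frame of stage_seat between 0.024 and 0.0295 m and x of tray_edge in the frame of stage_seat below -0.084 m and angle between tray_grip's own z axis and vertical below 0.025 rad and angle between the x axis of tray_grip and the x axis of stage_seat, either way round below 0.06 rad and contact force between tray and the fingers below 0.05 N), for 0.3 s.
3. every vial present lies in a cradle of the fitted tray, let go (x of tray_grip in the frame of stage_seat between -0.005 and 0.005 m and y of tray_grip in the frame of stage_seat between -0.006 and 0.006 m and z of tray_grip in the frame of stage_seat between 0.024 and 0.0295 m and x of tray_edge in the frame of stage_seat below -0.084 m and angle between tray_grip's own z axis and vertical below 0.025 rad and angle between the x axis of tray_grip and the x axis of stage_seat, either way round below 0.06 rad and ((distance between vial0_mid and cradle0 below 0.011 m and angle between the z axis of vial0_mid and the x axis of cradle0, either way round below 0.12 rad) or (distance between vial0_mid and cradle1 below 0.011 m and angle between the z axis of vial0_mid and the x axis of cradle1, either way round below 0.12 rad) or (distance between vial0_mid and cradle2 below 0.011 m and angle between the z axis of vial0_mid and the x axis of cradle2, either way round below 0.12 rad) or (distance between vial0_mid and cradle3 below 0.011 m and angle between the z axis of vial0_mid and the x axis of cradle3, either way round below 0.12 rad)) and ((distance between vial1_mid and cradle0 below 0.011 m and angle between the z axis of vial1_mid and the x axis of cradle0, either way round below 0.12 rad) or (distance between vial1_mid and cradle1 below 0.011 m and angle between the z axis of vial1_mid and the x axis of cradle1, either way round below 0.12 rad) or (distance between vial1_mid and cradle2 below 0.011 m and angle between the z axis of vial1_mid and the x axis of cradle2, either way round below 0.12 rad) or (distance between vial1_mid and cradle3 below 0.011 m and angle between the z axis of vial1_mid and the x axis of cradle3, either way round below 0.12 rad)) and ((distance between vial2_mid and cradle0 below 0.011 m and angle between the z axis of vial2_mid and the x axis of cradle0, either way round below 0.12 rad) or (distance between vial2_mid and cradle1 below 0.011 m and angle between the z axis of vial2_mid and the x axis of cradle1, either way round below 0.12 rad) or (distance between vial2_mid and cradle2 below 0.011 m and angle between the z axis of vial2_mid and the x axis of cradle2, either way round below 0.12 rad) or (distance between vial2_mid and cradle3 below 0.011 m and angle between the z axis of vial2_mid and the x axis of cradle3, either way round below 0.12 rad)) and ((distance between vial3_mid and cradle0 below 0.011 m and angle between the z axis of vial3_mid and the x axis of cradle0, either way round below 0.12 rad) or (distance between vial3_mid and cradle1 below 0.011 m and angle between the z axis of vial3_mid and the x axis of cradle1, either way round below 0.12 rad) or (distance between vial3_mid and cradle2 below 0.011 m and angle between the z axis of vial3_mid and the x axis of cradle2, either way round below 0.12 rad) or (distance between vial3_mid and cradle3 below 0.011 m and angle between the z axis of vial3_mid and the x axis of cradle3, either way round below 0.12 rad)) and contact force between each of vial0, vial1, vial2, vial3 and the fingers below 0.05 N), for 0.3 s.
4. the lever is thrown all the way over (value of joint lever above 0.9 rad), for 0.1 s.
At the end, for the whole second after the job is handed in: Tray flat on the bed under the lip (within 5 mm in x, 6 mm in y, 3 mm in height, tilt under 0.025 rad); every vial present lies along a cradle (centre within 11 mm of the cradle point, axis within 0.12 rad); lever past 0.9 rad; all let go and at rest (x of tray_grip in the frame of stage_seat between -0.005 and 0.005 m and y of tray_grip in the frame of stage_seat between -0.006 and 0.006 m and z of tray_grip in the frame of stage_seat between 0.024 and 0.0295 m and x of tray_edge in the frame of stage_seat below -0.084 m and angle between tray_grip's own z axis and vertical below 0.025 rad and angle between the x axis of tray_grip and the x axis of stage_seat, either way round below 0.06 rad and ((distance between vial0_mid and cradle0 below 0.011 m and angle between the z axis of vial0_mid and the x axis of cradle0, either way round below 0.12 rad) or (distance between vial0_mid and cradle1 below 0.011 m and angle between the z axis of vial0_mid and the x axis of cradle1, either way round below 0.12 rad) or (distance between vial0_mid and cradle2 below 0.011 m and angle between the z axis of vial0_mid and the x axis of cradle2, either way round below 0.12 rad) or (distance between vial0_mid and cradle3 below 0.011 m and angle between the z axis of vial0_mid and the x axis of cradle3, either way round below 0.12 rad)) and ((distance between vial1_mid and cradle0 below 0.011 m and angle between the z axis of vial1_mid and the x axis of cradle0, either way round below 0.12 rad) or (distance between vial1_mid and cradle1 below 0.011 m and angle between the z axis of vial1_mid and the x axis of cradle1, either way round below 0.12 rad) or (distance between vial1_mid and cradle2 below 0.011 m and angle between the z axis of vial1_mid and the x axis of cradle2, either way round below 0.12 rad) or (distance between vial1_mid and cradle3 below 0.011 m and angle between the z axis of vial1_mid and the x axis of cradle3, either way round below 0.12 rad)) and ((distance between vial2_mid and cradle0 below 0.011 m and angle between the z axis of vial2_mid and the x axis of cradle0, either way round below 0.12 rad) or (distance between vial2_mid and cradle1 below 0.011 m and angle between the z axis of vial2_mid and the x axis of cradle1, either way round below 0.12 rad) or (distance between vial2_mid and cradle2 below 0.011 m and angle between the z axis of vial2_mid and the x axis of cradle2, either way round below 0.12 rad) or (distance between vial2_mid and cradle3 below 0.011 m and angle between the z axis of vial2_mid and the x axis of cradle3, either way round below 0.12 rad)) and ((distance between vial3_mid and cradle0 below 0.011 m and angle between the z axis of vial3_mid and the x axis of cradle0, either way round below 0.12 rad) or (distance between vial3_mid and cradle1 below 0.011 m and angle between the z axis of vial3_mid and the x axis of cradle1, either way round below 0.12 rad) or (distance between vial3_mid and cradle2 below 0.011 m and angle between the z axis of vial3_mid and the x axis of cradle2, either way round below 0.12 rad) or (distance between vial3_mid and cradle3 below 0.011 m and angle between the z axis of vial3_mid and the x axis of cradle3, either way round below 0.12 rad)) and value of joint lever above 0.9 rad and linear speed of each of tray, vial0, vial1, vial2, vial3 below 0.02 m/s); the robot touches nothing.
It fails at once if the dish is shifted by more than 3 cm (distance of dish from where it was at the start of the episode above 0.03 m).
It fails at once if the handset is shifted by more than 3 cm (distance of handset from where it was at the start of the episode above 0.03 m).
It fails at once if the slidebox is shifted by more than 3 cm (distance of slidebox from where it was at the start of the episode above 0.03 m).
Of vial0, vial1, vial2, vial3 only 3 to 4 are there at a start; the rules pass over those that are not, and their reading is None.
At some moment in a run one of vial0, vial1, vial2, vial3 may be knocked a few centimetres aside while the robot is not near it.
It also fails if it takes over 210 s, if anything falls off the work surface, if the arm or the gripper's body presses on something with over 40 N, if the wrist force passes 120 N, or if a joint passes its speed limit or range.

## Working session

There is one attempt and no reset: what is moved stays moved. The work goes in short steps, each a Python script; the robot and the scene stay as the last script left them, time stands still between calls to the robot, and variables do not carry over. Pictures are saved under pics/ and viewed, and the job is handed in when it is done.

```bash
ls; mkdir -p pics; cat > h.py <<'E'
import numpy as np, cv2
from cell import *
def cap(n,save=None):
    c=camera(n)
    if save: cv2.imwrite('pics/'+save,c['image'])
    return c
def ray(c,uv,fish=False):
    K=c['K'];R=cv2.Rodrigues(np.array(c['rvec']))[0];t=np.array(c['tvec']).ravel()
    x=(uv[0]-K[0][2])/K[0][0];y=(uv[1]-K[1][2])/K[1][1]
    if fish:
        th=np.hypot(x,y);s=np.sin(th)/th if th>1e-9 else 1
        d=np.array([x*s,y*s,np.cos(th)])
    else: d=np.array([x,y,1.])
    d=R.T@d; return -R.T@t,d/np.linalg.norm(d)
def onz(c,uv,z,fish=False):
    o,d=ray(c,uv,fish); return o+d*(z-o[2])/d[2]
def tri(rays):
    A=np.zeros((3,3));b=np.zeros(3)
    for o,d in rays:
        P=np.eye(3)-np.outer(d,d);A+=P;b+=P@o
    x=np.linalg.solve(A,b)
    res=[np.linalg.norm((np.eye(3)-np.outer(d,d))@(x-o)) for o,d in rays]
    return x,res
def proj(c,p,fish=False):
    R=cv2.Rodrigues(np.array(c['rvec']))[0];q=R@np.array(p)+np.array(c['tvec']).ravel();K=c['K']
    if fish:
        r=np.hypot(q[0],q[1]);th=np.arctan2(r,q[2]);q=np.array([q[0]/r*th,q[1]/r*th,1])
    return np.array([K[0][0]*q[0]/q[2]+K[0][2],K[1][1]*q[1]/q[2]+K[1][2]])
def down(yaw):
    # tool x axis (jaw opening) at yaw deg in world
    a=np.radians(yaw);x=np.array([np.cos(a),np.sin(a),0]);z=np.array([0,0,-1.])
    return np.column_stack([x,np.cross(z,x),z])
E
python3 - <<'E'
from h import *
names='stage_seat stage_lip tray_grip tray_edge cradle0 cradle1 cradle2 cradle3 vial0_mid lever_tip dish handset slidebox'.split()
cs={}
for n in ['scene','top']:
    cs[n]=cap(n,n+'0.png')
    for q in names:
        print(n,q,[(np.round(d['uv'],1).tolist(),round(d['p'],2)) for d in tip_of(q,n)][:5])
print(read_state())
import pickle;pickle.dump(cs,open('c0.pkl','wb'))
E
```

```text
pics
scene stage_seat [([274.5, 185.9], 0.56)]
scene stage_lip [([297.5, 172.8], 0.68), ([352.9, 249.1], 0.29)]
scene tray_grip [([232.7, 132.3], 0.6)]
scene tray_edge [([252.2, 132.2], 0.89), ([237.3, 123.5], 0.6), ([212.9, 122.7], 0.51), ([243.5, 133.1], 0.48)]
scene cradle0 [([236.0, 121.9], 0.95), ([223.0, 146.1], 0.91), ([245.3, 134.3], 0.84), ([213.5, 127.0], 0.74)]
scene cradle1 [([236.0, 121.9], 0.95), ([223.0, 146.1], 0.91), ([245.3, 134.3], 0.84), ([213.5, 127.0], 0.74)]
scene cradle2 [([236.0, 121.9], 0.95), ([223.0, 146.1], 0.91), ([245.3, 134.3], 0.84), ([213.5, 127.0], 0.74)]
scene cradle3 [([236.0, 121.9], 0.95), ([223.0, 146.1], 0.91), ([245.3, 134.3], 0.84), ([213.5, 127.0], 0.74)]
scene vial0_mid [([322.6, 234.7], 0.66), ([221.9, 139.3], 0.35)]
scene lever_tip [([179.0, 154.8], 0.58)]
scene dish [([257.7, 309.7], 0.69)]
scene handset [([184.8, 242.9], 0.93), ([245.3, 131.5], 0.52)]
scene slidebox [([170.8, 160.8], 0.82), ([230.5, 130.8], 0.46)]
top stage_seat [([264.8, 228.8], 0.69)]
top stage_lip [([267.3, 258.3], 0.61)]
top tray_grip [([363.9, 235.2], 0.96)]
top t
[... 803 characters left out ...]
2682418e+01, -1.98713955e-03,
        8.72619665e+01, -4.89348413e+00]), 'dq': array([ 0.02131693,  0.00713537, -0.01393143, -0.02911777,  0.03330078,
        0.00327965]), 'tau': array([ 1.80992680e-05, -5.59753025e+01, -4.92044806e+01,  7.66562554e-02,
        2.26513093e-02, -2.39987708e-05]), 'tool_pos': array([ 0.23300223, -0.55290777,  0.22964658]), 'tcp_rot': array([[ 3.88331939e-01, -9.21519563e-01, -3.23073744e-05],
       [-9.21519563e-01, -3.88331939e-01, -1.26787715e-05],
       [-8.62249381e-07,  3.46954494e-05, -9.99999999e-01]]), 'force': array([ 0.3676807 , -0.01137498, -0.46086634]), 'wrist_torque': array([-0.01078598,  0.00852138,  0.02203406]), 'width': 0.0931838893059568}
```

```bash
python3 - <<'E'
import cv2
for n in ['scene','top']:
    i=cv2.imread(f'pics/{n}0.png')
    cv2.imwrite(f'pics/{n}0b.png',cv2.resize(i,(800,600),interpolation=cv2.INTER_CUBIC))
E
```

```text
(no output)
```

View pics/scene0b.png

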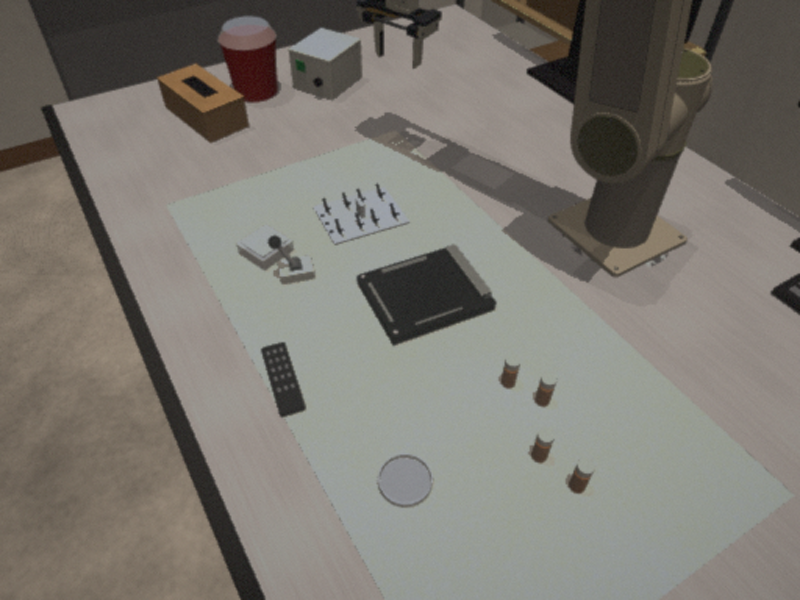

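View pics/top0b.png

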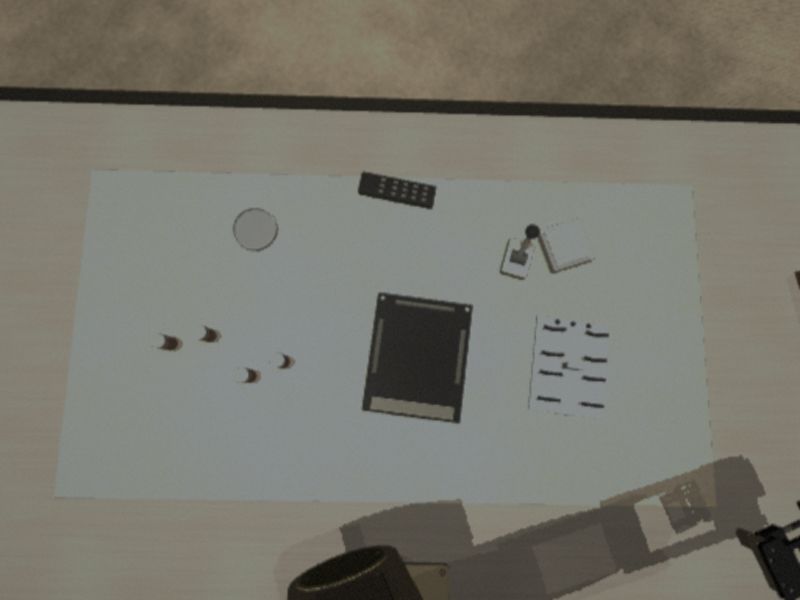

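```bash
python3 - <<'E'
from h import *
import pickle
cs=pickle.load(open('c0.pkl','rb'));t=cs['top'];s=cs['scene']
for c in (t,s): print(c['K'][0][0],c['K'][0][2],c['K'][1][2],ray(c,(256,192))[0],ray(c,(256,192))[1])
def T(a,b): 
    x,r=tri([ray(t,a),ray(s,b)]);return x.round(3),np.round(r,4)
print('seat',onz(t,(264.8,228.8),.025),onz(s,(274.5,185.9),.025))
print('lip',onz(t,(267.3,258.3),.036),onz(s,(297.5,172.8),.036))
print('grip',onz(t,(363.9,235.2),.027),onz(s,(232.7,132.3),.027))
for uv in [(353.4,213.6),(380.5,249.4),(383.2,220.1),(348.4,251.1)]: print('cr',onz(t,uv,.03))
for uv in [(105,220),(131,214),(155.5,241),(178.3,231.5)]: print('vial',onz(t,uv,.033))
for uv in [(326,241),(348,251),(347,288),(372,307)]: print('vial s',onz(s,uv,.033))
print('lever',T((340,148),(176,155)))
print('dish',onz(t,(163,147),0),'hs',onz(t,(254.5,122),0),'slide',onz(t,(363,157),.016))
print('boxtop corners',[onz(t,np.array(p)*.64,.025).round(3) for p in [(508,236),(536,240),(528,279),(500,273)]])
E
```

```text
360.486328490364 253.4163968698371 187.74046377608502 [0.41026471 0.01715835 1.06976015] [ 0.15890951 -0.02931159 -0.98685794]
403.2112697388118 253.39475997404844 189.4398842561884 [0.96881399 0.66362717 0.91611421] [-0.35929157 -0.57907511 -0.7318344 ]
seat [ 0.47145686 -0.04108123  0.025     ] [ 0.46932041 -0.0344362   0.025     ]
lip [ 0.38820287 -0.04855428  0.036     ] [ 0.38271233 -0.03680937  0.036     ]
grip [ 0.45845599 -0.32820058  0.027     ] [ 0.45470519 -0.32542888  0.027     ]
cr [ 0.52021074 -0.29854694  0.03      ]
cr [ 0.41876368 -0.37381053  0.03      ]
cr [ 0.50301755 -0.38531923  0.03      ]
cr [ 0.41230764 -0.28095492  0.03      ]
vial [0.48711472 0.41479572 0.033     ]
vial [0.50569487 0.34272341 0.033     ]
vial [0.43068217 0.26828335 0.033     ]
vial [0.45858712 0.20555878 0.033     ]
vial s [0.46649652 0.21486477 0.033     ]
vial s [0.43663465 0.2701966  0.033     ]
vial s [0.50982943 0.35339784 0.033     ]
vial s [0.49162378 0.4226466  0.033     ]
lever (array([ 0.696, -0.245,  0.094]), array([0.0023, 0.0023]))
dish [0.71537573 0.27163161 0.        ] hs [ 0.80289177 -0.00627929  0.        ] slide [ 0.69465419 -0.33725415  0.016     ]
boxtop corners [array([ 0.708, -0.22 ,  0.025]), array([ 0.701, -0.274,  0.025]), array([ 0.624, -0.257,  0.025]), array([ 0.635, -0.203,  0.025])]
```

```bash
cat > look.py <<'E'
from h import *
import pickle,sys
def look(pos,yaw,tag,qs):
    move_to(pos,down(yaw))
    c=cap('wrist',tag+'.png')
    print(tag,'cam',ray(c,(256,192))[0].round(3),read_state()['t'])
    for q in qs:
        z={'stage_seat':.025,'stage_lip':.036,'tray_grip':.027,'tray_edge':0,'cradle0':.03,'vial0_mid':.033,'lever_tip':.093,'dish':0,'handset':0,'slidebox':0}[q]
        for d in tip_of(q,'wrist')[:6]:
            print(' ',q,np.round(d['uv'],1),round(d['p'],2),onz(c,d['uv'],z,True).round(4)[:2])
    pickle.dump(c,open(tag+'.pkl','wb'));return c
E
python3 - <<'E'
from look import *
look([.45,-.30,.33],0,'w_tray',['tray_grip','tray_edge','cradle0'])
look([.62,-.24,.30],0,'w_lev',['lever_tip','slidebox'])
look([.46,-.04,.33],0,'w_stage',['stage_seat','stage_lip'])
E
python3 - <<'E'
import cv2
for n in ['w_tray','w_lev','w_stage']:
    i=cv2.imread(f'pics/{n}.png')
    cv2.imwrite(f'pics/{n}b.png',cv2.resize(i,(800,600),interpolation=cv2.INTER_CUBIC))
E
```

```text
w_tray cam [ 0.449 -0.231  0.484] 2.7583
  tray_edge [215.7 172.9] 0.92 [ 0.3765 -0.3265]
  cradle0 [295.  159.9] 0.7 [ 0.5047 -0.3004]
  cradle0 [242.  154.5] 0.69 [ 0.4228 -0.2919]
  cradle0 [237.7 204.7] 0.65 [ 0.4146 -0.3727]
  cradle0 [287.1 206.7] 0.65 [ 0.4939 -0.3763]
w_lev cam [ 0.619 -0.17   0.454] 3.7167
  lever_tip [319.8 178.3] 0.96 [ 0.6955 -0.2493]
  slidebox [302.7 211.8] 0.58 [ 0.6897 -0.3254]
w_stage cam [0.46  0.029 0.485] 4.875
  stage_lip [214.9 158. ] 0.88 [ 0.3928 -0.0365]
```

View pics/w_trayb.png

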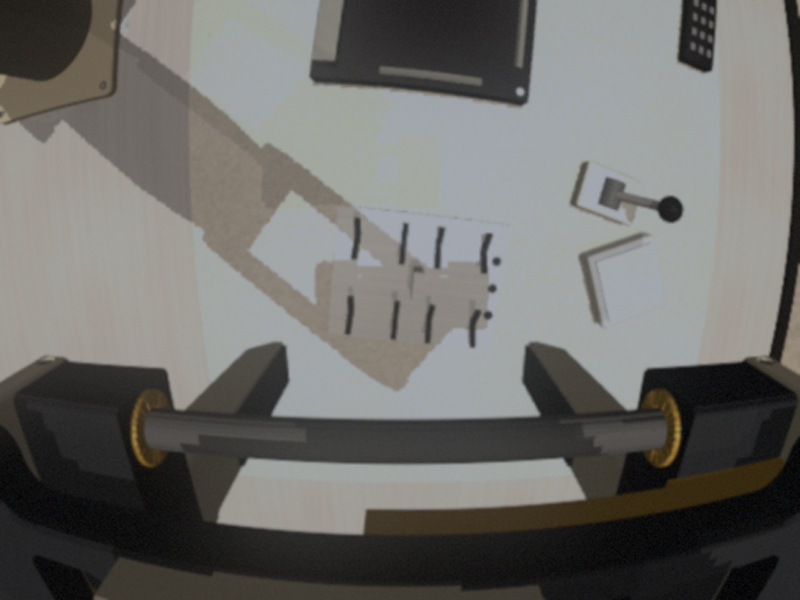

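View pics/w_levb.png

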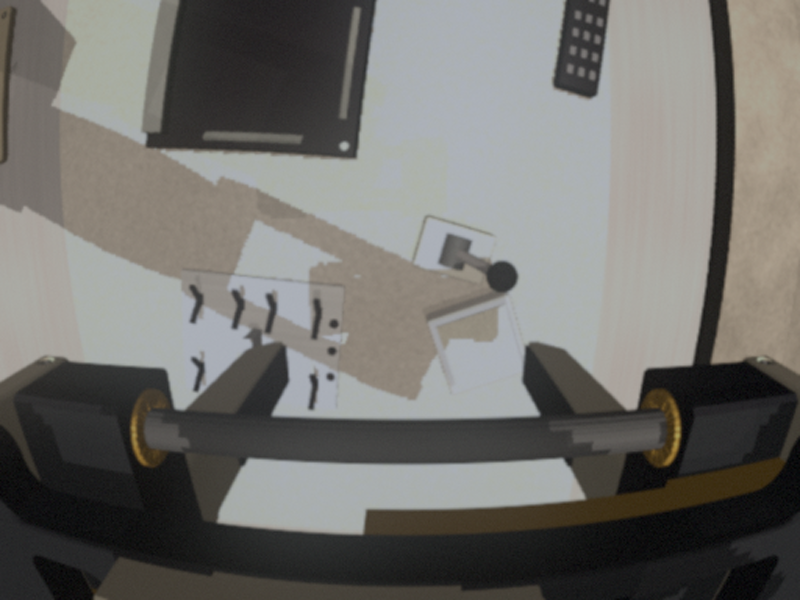

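View pics/w_stageb.png

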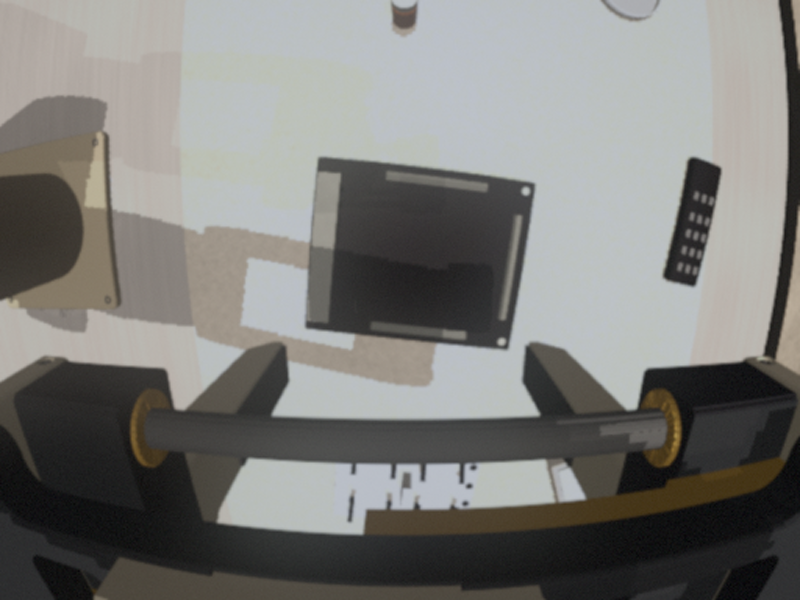

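```bash
python3 - <<'E'
from h import *
import pickle
L=lambda n:pickle.load(open(n+'.pkl','rb'))
s=L('w_stage')
P=[onz(s,np.array(p)*.64,.025,True) for p in [(320,157),(534,183),(508,348),(306,328)]]
for p in P: print(p.round(4))
P=np.array(P);print('ctr',P.mean(0).round(4)); 
for i in range(4): d=P[(i+1)%4]-P[i];print(np.linalg.norm(d).round(4),np.degrees(np.arctan2(d[1],d[0])).round(2))
t=L('w_tray')
P=[onz(t,np.array(p)*.64,.005,True) for p in [(361,207),(509,224),(486,347),(329,340)]]
for p in P: print(p.round(4))
print('holes',[onz(t,np.array(p)*.64,.005,True).round(4) for p in [(496,261),(492,288),(487,315)]])
w=L('w_lev')
P=[onz(w,np.array(p)*.64,.025,True) for p in [(427,216),(497,236),(413,264)]]
print('box',np.round(P,4),'ball',onz(w,np.array((502,277))*.64,.092,True))
print('holes',[onz(w,np.array(p)*.64,.005,True).round(4) for p in [(333,324),(332,351),(330,377)]])
print('tray corners',[onz(w,np.array(p)*.64,.005,True).round(4) for p in [(183,270),(344,286),(337,408)]])
print('stage c',[onz(w,np.array(p)*.64,.025,True).round(4) for p in [(147,147),(356,157)]])
E
```

```text
[0.377  0.0525 0.025 ]
[0.5904 0.028  0.025 ]
[ 0.5714 -0.1471  0.025 ]
[ 0.3559 -0.124   0.025 ]
ctr [ 0.4737 -0.0477  0.025 ]
0.2148 -6.55
0.1761 -96.19
0.2168 173.88
0.1777 83.17
[ 0.404  -0.2593  0.005 ]
[ 0.5583 -0.2762  0.005 ]
[ 0.539  -0.4127  0.005 ]
[ 0.365  -0.4039  0.005 ]
holes [array([ 0.5456, -0.3159,  0.005 ]), array([ 0.5424, -0.3453,  0.005 ]), array([ 0.5382, -0.3755,  0.005 ])]
box [[ 0.6394 -0.2051  0.025 ]
 [ 0.7057 -0.2231  0.025 ]
 [ 0.6266 -0.2503  0.025 ]] ball [ 0.69757622 -0.24820739  0.092     ]
holes [array([ 0.5453, -0.3161,  0.005 ]), array([ 0.5428, -0.3458,  0.005 ]), array([ 0.539 , -0.3757,  0.005 ])]
tray corners [array([ 0.3822, -0.2576,  0.005 ]), array([ 0.5581, -0.2762,  0.005 ]), array([ 0.5444, -0.4133,  0.005 ])]
stage c [array([ 0.3579, -0.1251,  0.025 ]), array([ 0.5743, -0.15  ,  0.025 ])]
```

```bash
python3 - <<'E'
from h import *
a=np.radians(-15.5);u=np.array([np.cos(a),np.sin(a),0]);piv=np.array([.666,-.238,0])
R=down(-15.5)
gripper_to(.06)
b=np.array([.6975,-.2475,0])
move_to(b+[0,0,.18],R)
print(move_linear(b+[0,0,.09],vel=.15,guard=8))
print(move_linear(piv-.058*u+[0,0,.09],vel=.08,guard=8)); st=read_state();print(st['tool_pos'],(st['tool_pos']-piv)@u,st['force'])
p=st['tool_pos']; move_linear(p+u*.008,vel=.1)
move_linear(p+u*.008+[0,0,.1],vel=.2)
print(read_state()['t'])
move_to([.5,-.24,.33],down(0))
cap('wrist','lev1.png');c=camera('wrist');print([ (d['uv'],d['p'],onz(c,d['uv'],.092,True)) for d in tip_of('lever_tip','wrist')])
E
```

```text
False
True
[ 0.61177306 -0.22302725  0.09035419] -0.05625602075342376 [ 3.98827545 -0.98273434  0.55439623]
9.7583
[([355.4, 160.0], 0.69, array([ 0.63080522, -0.22757554,  0.092     ]))]
```

View pics/lev1.png

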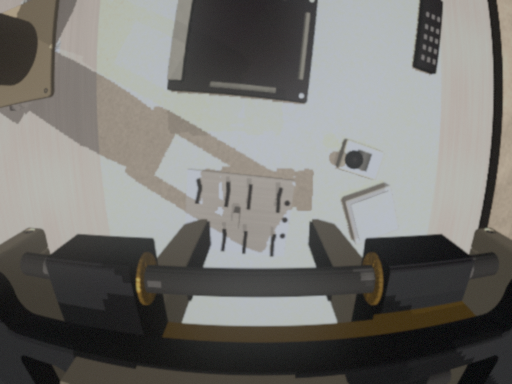

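```bash
cat > m.py <<'E'
from look import *
def meas(ctr,tag,q):
    a=np.radians(-6.4);R=down(-6.4)
    off=np.array([np.sin(a)*.13,-np.cos(a)*.13])
    c=look([ctr[0]+off[0],ctr[1]+off[1],.27],-6.4,tag,q)
    cv2.imwrite('pics/'+tag+'b.png',cv2.resize(c['image'][:260,90:420],(0,0),fx=2.3,fy=2.3,interpolation=cv2.INTER_CUBIC))
E
python3 - <<'E'
from m import *
print(camera('wrist')['K'])
meas((.4633,-.3355),'m_tray',['tray_grip','tray_edge','cradle0'])
meas((.4740,-.0477),'m_stage',['stage_seat','stage_lip'])
E
```

```text
[[297.31863964   0.         259.16527553]
 [  0.         297.31863964 190.73837669]
 [  0.           0.           1.        ]]
m_tray cam [ 0.457 -0.394  0.425] 11.7167
  tray_grip [256.   71.3] 0.7 [ 0.4598 -0.3359]
  tray_edge [195.   75.7] 0.96 [ 0.373  -0.3261]
  tray_edge [409.4  63. ] 0.26 [ 0.6973 -0.3288]
  cradle0 [287.2  43.7] 0.7 [ 0.5048 -0.3024]
  cradle0 [225.4 101.7] 0.58 [ 0.4153 -0.3719]
  cradle0 [406.7  61.5] 0.48 [ 0.676  -0.3313]
m_stage cam [ 0.467 -0.108  0.425] 13.025
  stage_seat [256.2  67.3] 0.58 [ 0.4709 -0.0443]
  stage_lip [200.3  68.7] 0.59 [ 0.3984 -0.0377]
```

View pics/m_trayb.png

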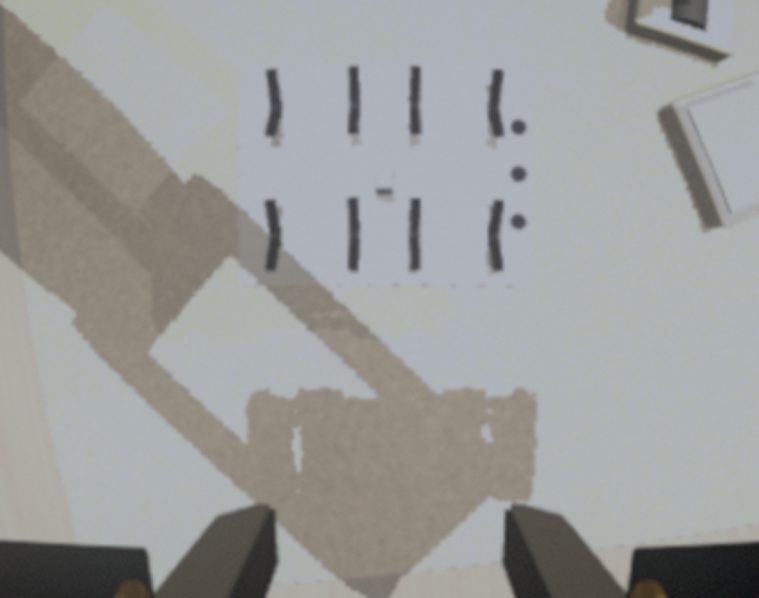

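View pics/m_stageb.png

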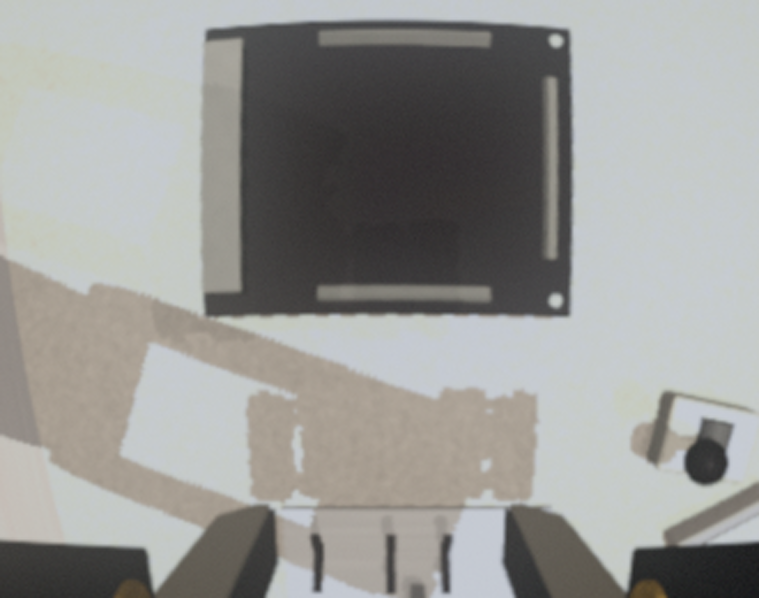

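```bash
cat > fit.py <<'E'
from h import *
import pickle
from scipy.optimize import least_squares
L=lambda n:pickle.load(open(n+'.pkl','rb'))
def fit(c,pts,px,x0,fish=True):
    pts=np.array(pts)
    def W(v):
        a=v[2];R=np.array([[np.cos(a),-np.sin(a),0],[np.sin(a),np.cos(a),0],[0,0,1]])
        return pts@R.T+[v[0],v[1],0]
    f=lambda v:np.concatenate([proj(c,p,fish)-q for p,q in zip(W(v),px)])
    r=least_squares(f,x0,loss='soft_l1')
    return r.x,r.fun.reshape(-1,2)
E
python3 - <<'E'
from fit import *
U=lambda p:np.array(p)/2.3+[90,0]
# pixel-centre note ignored
s=L('m_stage')
pts=[(-.11,.09,.025),(.11,.09,.025),(.11,-.09,.025),(-.11,-.09,.025),(-.0825,.075,.042),(-.0825,-.075,.042)]
px=[U(p) for p in [(206,30),(570,30),(570,315),(206,316),(243,38),(242,292)]]
v,r=fit(s,pts,px,[.474,-.047,-.11]);print(v[:2].round(4),np.degrees(v[2]).round(2));print(r.round(1).tolist())
v,r=fit(s,pts[:4],px[:4],[.474,-.047,-.11]);print(v[:2].round(4),np.degrees(v[2]).round(2));print(r.round(1).tolist())
t=L('m_tray')
zv=.005+.025-.013*2**.5
pts=[(-.09,.07,.005),(.09,.07,.005),(.09,-.07,.005),(-.09,-.07,.005)]+[(sx*.066,sy*.04,zv) for sx in(-1,1) for sy in (1,-1)]
px=[U(p) for p in [(240,66),(530,62),(528,287),(238,285),(279,103),(277,235),(493,101),(493,235)]]
v,r=fit(t,pts,px,[.463,-.335,-.11]);print(v[:2].round(4),np.degrees(v[2]).round(2));print(r.round(1).tolist())
print([onz(t,U(p),.005,True).round(4) for p in [(518,127),(518,174),(518,222)]])
print('grip top',onz(t,U((385,181)),.039,True))
# support xs from centre-line of each bar
E
```

```text
[ 0.4738 -0.0487] -6.42
[[-0.7, -1.2], [0.8, -1.2], [1.1, 1.1], [-0.8, 0.8], [-0.2, -0.3], [0.0, 0.3]]
[ 0.4737 -0.0487] -6.4
[[-0.8, -1.1], [0.7, -1.3], [1.0, 1.1], [-0.9, 0.8]]
[ 0.4612 -0.3354] -6.49
[[-0.3, -0.3], [0.1, 1.4], [0.8, -1.3], [0.3, -0.5], [-1.8, 1.1], [-1.1, -0.5], [0.5, 2.0], [0.5, -0.4]]
[array([ 0.5456, -0.3163,  0.005 ]), array([ 0.5422, -0.3462,  0.005 ]), array([ 0.5389, -0.3761,  0.005 ])]
grip top [ 0.46038146 -0.3475253   0.039     ]
```

```bash
python3 - <<'E'
from fit import *
t=L('m_tray')
g=cv2.cvtColor(t['image'],cv2.COLOR_BGR2GRAY)
m=(g<85).astype(np.uint8);m[200:]=0
n,lab,st,ce=cv2.connectedComponentsWithStats(m)
for i in range(1,n):
    if 4<st[i][4]<400: print(st[i],ce[i].round(2),onz(t,ce[i],.005,True).round(4)[:2])
big=cv2.resize(t['image'][20:140,180:330],None,fx=5,fy=5,interpolation=cv2.INTER_NEAREST);cv2.imwrite('pics/trz.png',big)
E
```

```text
[  0   0  38  21 128] [17.24  9.14] [ 0.0395 -0.109 ]
[363   0  41  26 144] [380.41  16.37] [ 0.6553 -0.256 ]
[383   0  13  12  62] [387.11   5.42] [ 0.6702 -0.2367]
[207  31   5  27  81] [208.77  44.58] [ 0.3984 -0.2844]
[242  30   4  27  57] [243.42  43.79] [ 0.447  -0.2904]
[269  30   3  28  69] [269.96  43.7 ] [ 0.4838 -0.2945]
[303  31   5  28  86] [305.05  44.64] [ 0.533  -0.2998]
[314  53   3   4  10] [315.   54.8] [ 0.5454 -0.3157]
[314  74   3   4  10] [315.   75.2] [ 0.5419 -0.3455]
[242  87   4  30  70] [243.33 101.8 ] [ 0.4376 -0.3738]
[269  87   3  30  73] [269.93 101.55] [ 0.4745 -0.3776]
[206  88   5  29 100] [208.17 102.62] [ 0.3883 -0.3683]
[303  88   5  29  86] [304.95 102.29] [ 0.5234 -0.3832]
[314  95   3   3   9] [315.  96.] [ 0.5387 -0.3753]
```

View pics/trz.png

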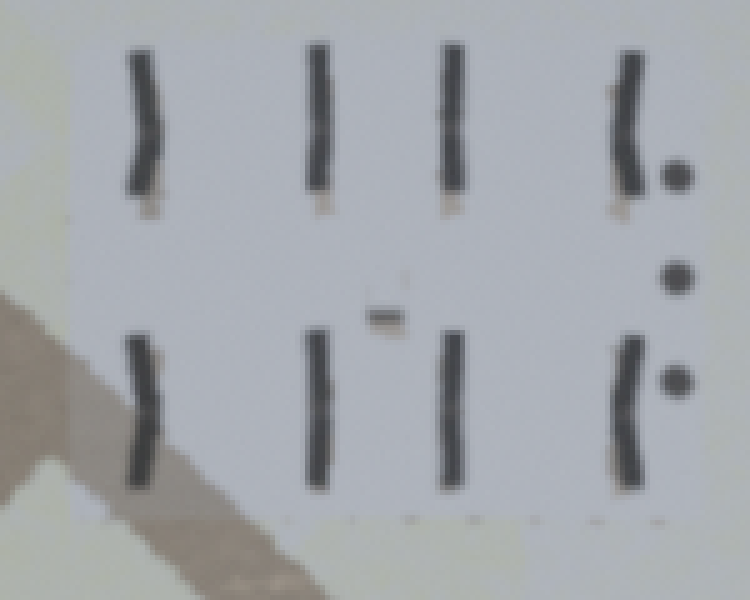

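```bash
python3 - <<'E'
from fit import *
t=L('m_tray')
px=[(208.77,44.58),(243.42,43.79),(269.96,43.7),(305.05,44.64),(208.17,102.62),(243.33,101.8),(269.93,101.55),(304.95,102.29)]
def f(v,full=False):
    a=v[2];R=np.array([[np.cos(a),-np.sin(a),0],[np.sin(a),np.cos(a),0],[0,0,1]])
    P=np.array([(x,y,v[3]) for y in (.04,-.04) for x in (-.066,-.018,.018,.066)])@R.T+[v[0],v[1],0]
    H=np.array([(v[4],y,.005) for y in (.03,0,-.03)])@R.T+[v[0],v[1],0]
    return np.concatenate([proj(t,p,True)-q for p,q in zip(np.r_[P,H],px+[(315,54.8),(315,75.2),(315,96)])])
r=least_squares(f,[.461,-.336,-.11,.02,.08]);print(r.x.round(4),np.degrees(r.x[2]));print(r.fun.reshape(-1,2).round(2).tolist())
E
```

```text
[ 0.4606 -0.3362 -0.1131  0.0201  0.082 ] -6.482915368485323
[[-0.65, 0.58], [-0.07, 0.21], [0.15, 0.29], [0.39, 0.49], [-0.24, -0.55], [-0.12, -0.44], [0.08, -0.19], [0.44, -0.19], [-0.0, -0.03], [0.06, -0.04], [-0.06, -0.06]]
```

```bash
cat > tr.py <<'E'
from h import *
S=np.array([.4738,-.0487,.025]);SY=np.radians(-6.41)
def Rz(a): return np.array([[np.cos(a),-np.sin(a),0],[np.sin(a),np.cos(a),0],[0,0,1]])
def Ry(a): return np.array([[np.cos(a),0,np.sin(a)],[0,1,0],[-np.sin(a),0,np.cos(a)]])
D=down(0)
def tpose(xe,ze,th,h,dy=0):
    Rt=Rz(SY)@Ry(-th)
    E=S+Rz(SY)@np.array([xe,dy,ze])
    return E+Rt@np.array([.09,0,h]),Rt@D
def local(p): return Rz(SY).T@(np.array(p)-S)
E
python3 - <<'E'
from tr import *
T=np.array([.4606,-.3362,0]);R=down(-6.48)
for a in [(-.076,.08,.2),(-.076,.002,.2),(-.09,.001,.2),(-.09,0,0)]:
    p,Q=tpose(*a,.021);print(solve_ik(p,Q) is not None)
gripper_to(.04)
move_to(T+[0,0,.12],R)
print(move_linear(T+[0,0,.021],vel=.12,guard=8),read_state()['tool_pos'])
f0=read_state()['force'];gripper_to(0.0);s=read_state();print(s['width'],s['tool_pos'],s['force'])
move_linear(s['tool_pos']+[0,0,.08],vel=.08);pause(.2)
s=read_state();print(s['width'],s['force'],s['wrist_torque'],s['t'])
cap('wrist','grip.png');cap('top','gript.png')
E
```

```text
True
True
True
True
False [ 0.46127574 -0.33666306  0.02200462]
0.0096764594314667 [ 0.46066091 -0.33628953  0.02119841] [-1.39335433  0.1848477   1.33680589]
0.009857176830751865 [ 0.28867523  0.10388972 -2.83728919] [-0.01106137 -0.02210059 -0.01838332] 17.4917
```

View pics/grip.png

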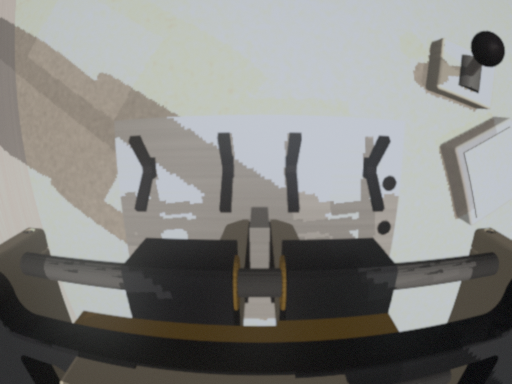

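```bash
python3 - <<'E'
from tr import *
h=.0212
p,Q=tpose(-.076,.10,0,h);move_to(p,Q)
p,Q=tpose(-.076,.08,.2,h);move_to(p,Q)
p,_=tpose(-.076,.03,.2,h);move_linear(p,vel=.15);pause(.2)
cap('wrist','hk0.png')
p,_=tpose(-.076,.003,.2,h);print(move_linear(p,vel=.05,guard=6));
s=read_state();print(s['force'],local(s['tool_pos']),local(p))
pause(.1);cap('wrist','hk1.png');cap('scene','hk1s.png');print(s['t'])
E
```

```text
False
[ 0.27824743 -0.2288692  -2.80185338] [7.93480040e-03 2.04230519e-05 4.15245871e-02] [7.99420219e-03 1.62630326e-18 4.16576512e-02]
20.525
```

View pics/hk1.png

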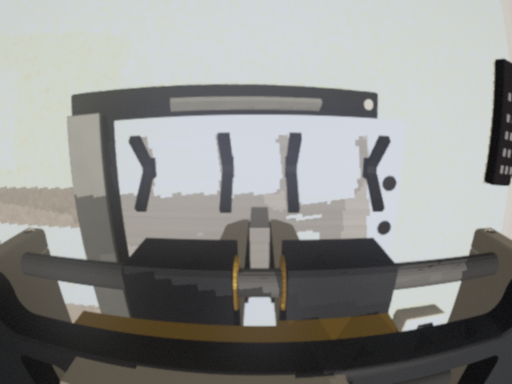

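View pics/hk1s.png

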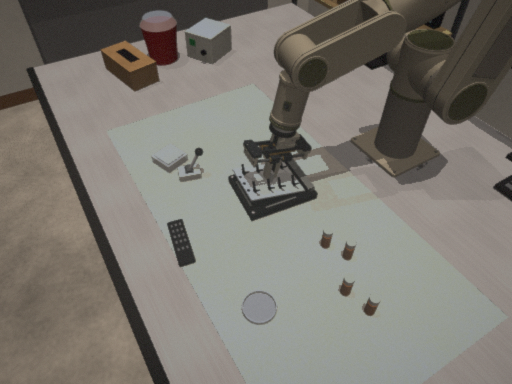

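```bash
python3 - <<'E'
from tr import *
h=.0212
p,_=tpose(-.080,.0015,.2,h);print(move_linear(p,vel=.04,guard=6))
p,_=tpose(-.0945,.0015,.2,h);g=move_linear(p,vel=.025,guard=5)
s=read_state();Rt=Rz(SY)@Ry(-.2)
E=local(s['tool_pos']-Rt@np.array([.09,0,h]));print(g,'edge',E.round(4),s['force'],s['wrist_torque'],s['t'])
pause(.1);cap('wrist','hk2.png')
E
```

```text
False
True edge [-0.0917 -0.0001  0.0015] [ 3.50770266 -0.53715479 -0.3393697 ] [-0.19164775 -0.63469689 -0.08709547] 21.475
```

View pics/hk2.png

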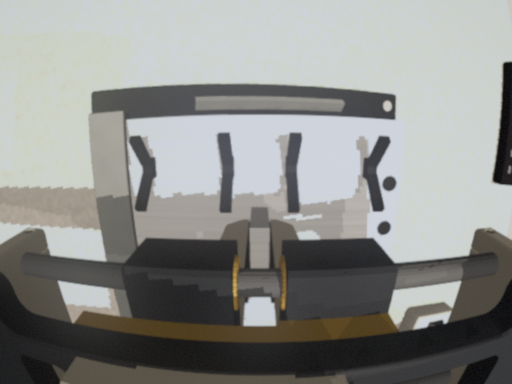

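```bash
python3 - <<'E'
from tr import *
h=.0212
p,_=tpose(-.0909,.001,.2,h);move_linear(p,vel=.03)
for th in (.15,.1,.05,.02,0):
    p,Q=tpose(-.0910,.0008,th,h);g=move_linear(p,vel=.04,attitude=Q,guard=12);s=read_state();print(th,g,s['force'].round(2),s['wrist_torque'].round(2))
    if g: break
p,Q=tpose(-.0910,-.0015,0,h);g=move_linear(p,vel=.02,guard=8);s=read_state();print(g,s['force'].round(2),s['wrist_torque'].round(2),local(s['tool_pos']).round(4),s['t'])
pause(.1);cap('wrist','hk3.png')
E
```

```text
0.15 False [-0.35  0.64 -3.25] [-0.02  0.06 -0.01]
0.1 False [ 0.02  0.07 -3.15] [-0.02  0.05 -0.04]
0.05 False [-0.87 -0.16 -3.22] [-0.06 -0.02 -0.01]
0.02 False [-0.12 -0.31 -1.51] [-0.02 -0.03 -0.04]
0 False [-0.02  0.27 -2.25] [-0.04 -0.05  0.02]
True [-0.82 -0.28  3.02] [-0.06  0.07  0.05] [-0.0007 -0.      0.0209] 23.3833
```

View pics/hk3.png

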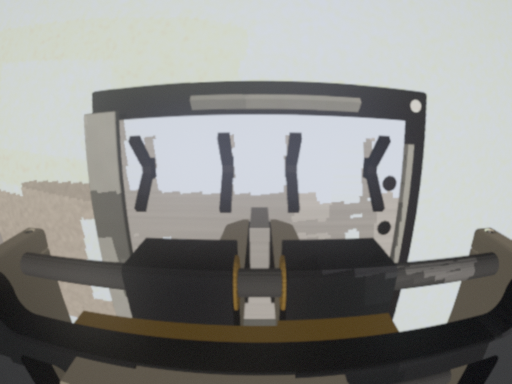

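Flat on bed at the expected height. Release, retreat and check; then look at the vials.

```bash
python3 - <<'E'
from m import *
s=read_state();gripper_to(.035);move_linear(s['tool_pos']+[0,0,.1],vel=.15)
meas((.4738,-.0487),'m_fit',['tray_grip','cradle0','stage_seat'])
look([.46,.20,.30],-6.4,'v1',['vial0_mid'])
look([.46,.24,.30],20,'v2',['vial0_mid'])
E
```

```text
m_fit cam [ 0.467 -0.108  0.423] 25.7917
  tray_grip [257.1  67.3] 0.75 [ 0.4705 -0.0438]
  cradle0 [289.6  40.2] 0.96 [ 0.5171 -0.0113]
  cradle0 [225.2 104.3] 0.77 [ 0.4235 -0.0882]
  cradle0 [227.   34.4] 0.69 [0.4364 0.0062]
  cradle0 [291.9  98.3] 0.6 [ 0.511  -0.0901]
  stage_seat [194.1  73.7] 0.75 [ 0.3861 -0.0402]
v1 cam [0.468 0.269 0.454] 27.4083
  vial0_mid [258.2 159.3] 0.81 [0.4595 0.2053]
  vial0_mid [232.1 301.3] 0.47 [ 0.3873 -0.0309]
v2 cam [0.436 0.305 0.454] 27.9667
  vial0_mid [247.5 184.2] 0.98 [0.4543 0.2046]
```

View pics/m_fitb.png

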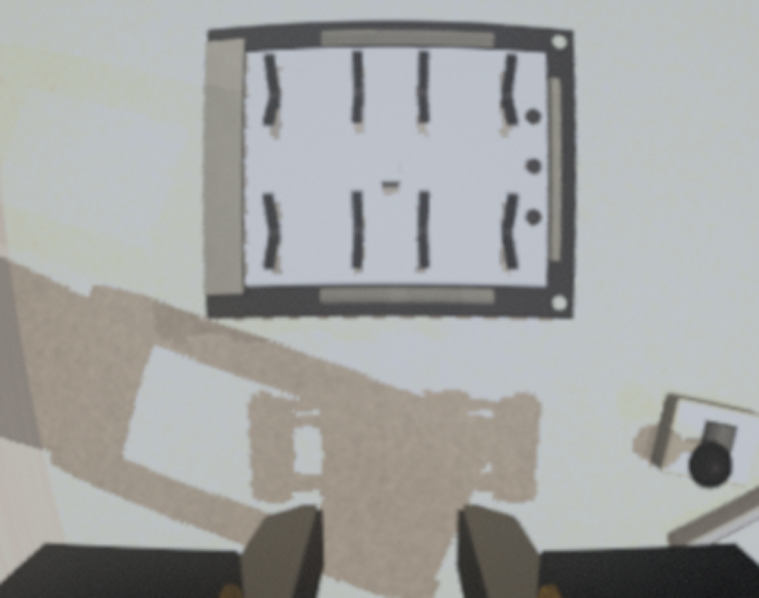

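View pics/v1.png

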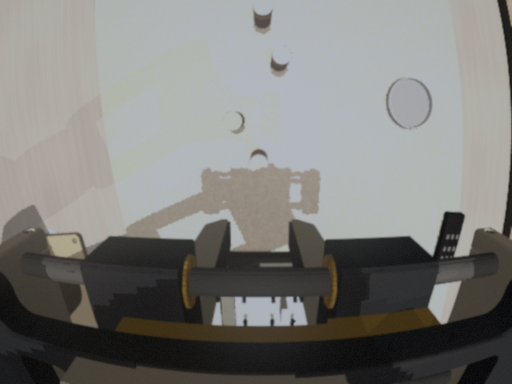

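```bash
python3 - <<'E'
from look import *
from fit import *
c=L('v1')
for uv in [(262.5,9),(281,52),(233.5,121),(259,154)]: print(onz(c,uv,.066,True).round(4))
t=L('m_fit')
g=cv2.cvtColor(t['image'],cv2.COLOR_BGR2GRAY)
m=(g<85).astype(np.uint8)
n,lab,st,ce=cv2.connectedComponentsWithStats(m)
C=[ce[i] for i in range(1,n) if 4<st[i][4]<130 and st[i][1]<120 and 190<ce[i][0]<330]
print(np.round(C,1).tolist())
bars=sorted([c for c in C if c[0]<313],key=lambda c:(c[1]>70,c[0]));hol=sorted([c for c in C if c[0]>313],key=lambda c:c[1])
bars=[b for b in bars if not 60<b[1]<85]
print(len(bars),len(hol))
pts=[(x,y,.0451-.0) for y in (.04,-.04) for x in (-.066,-.018,.018,.066)]+[(.082,y,.03) for y in (.03,0,-.03)]
v,r=fit(t,pts,bars+hol,[.4738,-.0487,-.11]);print(v.round(4),np.degrees(v[2]));print(r.round(2).tolist())
look([.45,.12,.34],0,'v3',['vial0_mid'])
print([ (np.round(d['uv'],1),round(d['p'],2)) for d in recognise('vial0_mid','wrist')])
E
```

```text
[0.4885 0.4111 0.066 ]
[0.5053 0.3481 0.066 ]
[0.434  0.2642 0.066 ]
[0.462  0.2172 0.066 ]
[[245.2, 29.9], [273.5, 30.5], [207.8, 39.3], [310.9, 39.4], [245.0, 46.2], [273.6, 46.6], [321.5, 50.3], [321.6, 71.6], [207.6, 100.7], [245.2, 91.1], [273.8, 91.1], [311.1, 100.1], [321.6, 93.9], [245.1, 108.5], [273.6, 108.1]]
12 3
[ 0.433  -0.0225 -0.8269] -47.37936736758593
[[0.1, -38.08], [-9.36, -24.52], [11.87, 8.53], [12.48, 31.83], [-106.05, 0.32], [-116.54, 28.69], [7.76, -15.54], [-0.95, 0.58], [44.02, -13.34], [0.54, -13.7], [-14.74, 20.43]]
v3 cam [0.45  0.189 0.495] 28.6417
  vial0_mid [262.4 103.8] 0.52 [0.4557 0.206 ]
[(array([263.2, 101.5]), 0.74)]
```

View pics/v3.png

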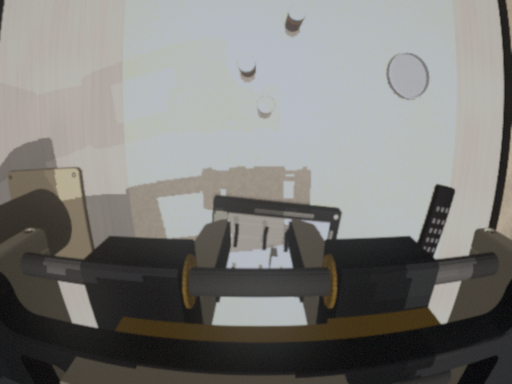

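```bash
python3 - <<'E'
from look import *
from fit import *
c=L('v3')
for uv in [(297,12),(247,63),(264.5,102)]: print('cap',onz(c,uv,.066,True).round(4))
t=L('m_fit')
bars=[(207.8,39.3),None,None,(310.9,39.4),(207.6,100.7),None,None,(311.1,100.1)];hol=[(321.5,50.3),(321.6,71.6),(321.6,93.9)]
pts=[(x,y,.0451) for y in (.04,-.04) for x in (-.066,-.018,.018,.066)]+[(.082,y,.03) for y in (.03,0,-.03)]
k=[i for i,b in enumerate(bars+hol) if b is not None]
v,r=fit(t,[pts[i] for i in k],[(bars+hol)[i] for i in k],[.4738,-.0487,-.11]);print(v.round(4),np.degrees(v[2]));print(r.round(2).tolist())
a=cap('top','top1.png');s=cap('scene','sc1.png')
for n,cc in (('top',a),('scene',s)):
    for f in (tip_of,recognise):
        for d in f('vial0_mid',n): print(n,f.__name__,np.round(d['uv'],1),round(d['p'],2),onz(cc,d['uv'],.033).round(4))
cv2.imwrite('pics/top1b.png',cv2.resize(a['image'][150:290,50:250],None,fx=4,fy=4,interpolation=cv2.INTER_CUBIC))
E
```

```text
cap [0.506  0.3447 0.066 ]
cap [0.4336 0.2645 0.066 ]
cap [0.4583 0.2074 0.066 ]
[ 0.473  -0.0483 -0.112 ] -6.414347629643907
[[-0.47, 0.32], [0.49, 0.15], [-0.41, -0.38], [0.51, 0.17], [-0.07, -0.26], [0.01, 0.08], [-0.03, -0.1]]
scene call [325.1 237. ] 0.65 [0.4603 0.203  0.033 ]
scene call [323.4 236. ] 0.63 [0.4622 0.198  0.033 ]
```

View pics/top1b.png

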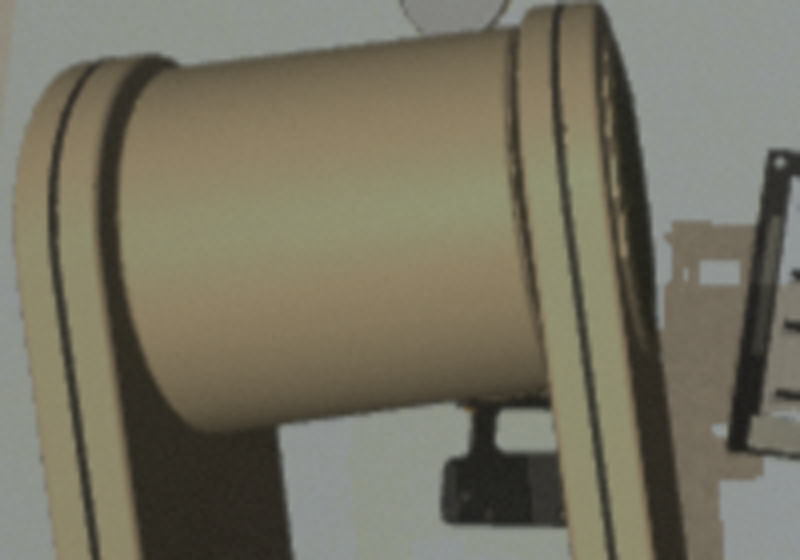

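```bash
cat > vp.py <<'E'
from h import *
TC=np.array([.4730,-.0483,.025]);TY=np.radians(-6.41)
CR=[(-.042,-.04),(-.042,.04),(.042,-.04),(.042,.04)]
def cradle(i):
    c,s=np.cos(TY),np.sin(TY);x,y=CR[i]
    return TC+np.array([c*x-s*y,s*x+c*y,.030])
def fr(zt,yt):
    x=np.cross(yt,zt);return np.column_stack([x,yt,zt])
def pick(v,az,b,off,zc=.033):
    """grasp-point -> TCP pose. v xy"""
    a,b=np.radians(az),np.radians(b);o=np.array([np.cos(a),np.sin(a),0]);k=np.array([0,0,1.])
    zt=o*np.cos(b)-k*np.sin(b); yt=-k*np.cos(b)-o*np.sin(b)
    g=np.array([v[0],v[1],zc+off]);return g+zt*.008,fr(zt,yt),zt
def place(i,sgn,b,off,flip=1):
    b=np.radians(b);o=sgn*np.array([np.cos(TY),np.sin(TY),0]);k=np.array([0,0,1.])  # o: cap direction
    zt=-k*np.cos(b)-o*np.sin(b); yt=-o*np.cos(b)+k*np.sin(b)
    g=cradle(i)+o*off;return g+zt*.008,fr(zt,yt),zt
V=[(.488,.412),(.506,.345),(.434,.2645),(.4585,.207)]
E
python3 - <<'E'
from vp import *
for b in (15,20,25,30):
  for i,v in enumerate(V):
    ok=[]
    for az in range(-90,181,15):
        p,R,z=pick(v,az,b,.005)
        if all(solve_ik(q,R) is not None for q in (p,p-z*.08,p+[0,0,.12])): ok.append(az)
    print('pick',b,i,ok)
  for i in range(4):
    print('place',b,i,[(s,[solve_ik(q,R) is not None for q in (p,p-z*.1,p+[0,0,.08])]) for s in (1,-1) for p,R,z in [place(i,s,b,.005)]])
E
```

```text
pick 15 0 [-75, -60, -45, -30, 15, 60, 75, 90, 105, 120, 135, 150]
pick 15 1 [-75, -60, -45, 60, 75, 90, 105, 120, 135, 150]
pick 15 2 [-90, -75, -60, -45, -30, 75, 90, 105, 120, 135, 150, 165, 180]
pick 15 3 [-90, -75, -60, -45, 75, 90, 105, 120, 135, 150, 165, 180]
place 15 0 [(1, [True, True, True]), (-1, [True, True, True])]
place 15 1 [(1, [True, True, True]), (-1, [True, True, True])]
place 15 2 [(1, [True, True, True]), (-1, [True, True, True])]
place 15 3 [(1, [True, True, True]), (-1, [True, True, True])]
pick 20 0 [-75, -60, -45, -30, 15, 60, 75, 90, 105, 120, 135, 150]
pick 20 1 [-90, -75, -60, -45, -30, 60, 75, 90, 105, 120, 135, 150]
pick 20 2 [-90, -75, -60, -45, -30, 75, 90, 105, 120, 135, 150, 165, 180]
pick 20 3 [-90, -75, -60, -45, 75, 90, 105, 120, 135, 150, 165, 180]
place 20 0 [(1, [True, True, True]), (-1, [True, True, True])]
place 20 1 [(1, [True, True, True]), (-1, [True, True, True])]
place 20 2 [(1, [True, True, True]), (-1, [True, True, True])]
place 20 3 [(1, [True, True, True]), (-1, [True, True, True])]
pick 25 0 [-75, -60, -45, -30, 60, 75, 90, 105, 12
[... 316 characters left out ...]
 True, True]), (-1, [False, False, True])]
place 25 2 [(1, [True, True, True]), (-1, [True, True, True])]
place 25 3 [(1, [True, True, True]), (-1, [True, True, True])]
pick 30 0 [-75, -60, -45, 60, 75, 90, 105, 120, 135, 150, 165]
pick 30 1 [-90, -75, -60, -45, 60, 75, 90, 105, 120, 135, 150, 165]
pick 30 2 [-90, -75, -60, -45, -30, 75, 90, 105, 120, 135, 150, 165, 180]
pick 30 3 [-90, -75, -60, -45, 75, 90, 105, 120, 135, 150, 165, 180]
place 30 0 [(1, [True, True, True]), (-1, [False, False, False])]
place 30 1 [(1, [True, True, True]), (-1, [False, False, False])]
place 30 2 [(1, [True, True, True]), (-1, [True, True, True])]
place 30 3 [(1, [True, True, True]), (-1, [True, True, True])]
```

```bash
python3 - <<'E'
from vp import *
b=25
print(read_state()['joint_positions'].round(0))
for i,v in enumerate(V):
  for az in (75,90,105,120):
    p,R,z=pick(v,az,b,.005); print(i,az,solve_ik(p-z*.08,R).round(0),solve_ik(p,R).round(0),solve_ik(p+[0,0,.12],R).round(0))
for i in range(4):
    p,R,z=place(i,1,b,.005); print(i,solve_ik(p+[0,0,.08],R).round(0),solve_ik(p,R).round(0))
    if i>1: p,R,z=place(i,-1,b,.005); print(i,solve_ik(p+[0,0,.08],R).round(0),solve_ik(p,R).round(0))
E
```

```text
[  9. -15.  95.   0. 100.   9.]
0 75 [ -3.  10. 129.  81.  64. -44.] [  7.  20. 123.  90.  57. -48.] [  7.   1. 126.  80.  59. -29.]
0 90 [ -4.  22. 113.  69.  75. -43.] [  4.  28. 111.  76.  69. -45.] [  4.  12. 113.  71.  73. -31.]
0 105 [ -2.  34.  96.  60.  86. -43.] [  5.  36.  97.  65.  80. -44.] [  5.  23.  99.  64.  85. -33.]
0 120 [  1.  45.  79.  53.  97. -42.] [  7.  45.  83.  57.  91. -43.] [  7.  33.  85.  57.  96. -35.]
1 75 [-13.  13. 126.  74.  70. -45.] [ -3.  20. 122.  83.  63. -48.] [ -3.   2. 125.  76.  66. -31.]
1 90 [-12.  25. 110.  64.  81. -45.] [ -4.  29. 109.  70.  74. -46.] [ -4.  13. 112.  67.  79. -33.]
1 105 [ -8.  36.  93.  56.  91. -44.] [ -2.  38.  95.  61.  85. -45.] [ -2.  24.  98.  60.  90. -36.]
1 120 [ -4.  47.  76.  50. 102. -44.] [  1.  46.  81.  53.  95. -46.] [  1.  34.  83.  54. 101. -38.]
2 75 [-28.   6. 134.  64.  79. -50.] [-16.  13. 132.  74.  71. -52.] [-16. -10. 136.  69.  77. -33.]
2 90 [-23.  18. 118.  56.  87. -51.] [-15.  22. 119.  63.  79. -52.] [-15.   4. 122.  61.  86. -39.]
2 105 [-18.  29. 103.  50.  95. -51.] [-11.  30. 107. 
[... 245 characters left out ...]
-36.]
3 90 [-28.  23. 112.  53.  90. -51.] [-21.  26. 114.  59.  83. -52.] [-21.   9. 117.  58.  91. -41.]
3 105 [-22.  33.  97.  47.  99. -52.] [-16.  34. 102.  51.  92. -53.] [-16.  19. 104.  52.  99. -44.]
3 120 [-16.  43.  82.  41. 107. -53.] [-12.  41.  89.  44. 100. -55.] [-12.  29.  92.  45. 108. -47.]
0 [-15.  12.  95.  -4.  98.  82.] [-15.  18.  97.  -4.  90.  82.]
1 [-7. 12. 95. -0. 98. 89.] [-7. 18. 97. -0. 90. 89.]
2 [-14.  24.  80.  -3. 101.  83.] [-14.  29.  82.  -3.  93.  83.]
2 [ -20.  -27.  130.    7.   52. -107.] [ -20.  -19.  133.    9.   41. -109.]
3 [ -7.  24.  80.  -0. 101.  89.] [-7. 29. 82. -0. 94. 89.]
3 [ -7. -26. 130.   1.  52. -91.] [ -7. -18. 133.   1.  40. -91.]
```

```bash
cat >> vp.py <<'E'
def do_pick(v,az,b=25,off=.005,op=.05,tag='p'):
    p,R,z=pick(v,az,b,off)
    q=p-z*.08
    gripper_to(op)
    move_to(q+[0,0,.10],R)
    move_linear(q,vel=.2)
    cap('wrist',tag+'a.png')
    move_linear(p,vel=.08)
    gripper_to(0);s=read_state();print('width',s['width'],'t',s['t'])
    if s['width']<.02: cap('wrist',tag+'b.png');return False
    move_linear(p+[0,0,.13],vel=.2)
    print('width',read_state()['width']);cap('wrist',tag+'b.png');return True
def do_place(i,b=25,off=.005,tag='q',sgn=1):
    p,R,z=place(i,sgn,b,off)
    move_to(p+[0,0,.09],R)
    move_linear(p+[0,0,.012],vel=.15)
    g=move_linear(p-[0,0,.001],vel=.03,guard=3);s=read_state();print('place',g,(s['tool_pos']-p).round(4),s['force'].round(2))
    gripper_to(.033);
    move_linear(s['tool_pos']-z*.1,vel=.15)
    print('t',read_state()['t'])
E
python3 - <<'E'
from vp import *
print(do_pick(V[3],95,tag='pk3'))
E
```

```text
width 0.025285884485363848 t 32.7917
width 0.025290830574045683
True
```

View pics/pk3a.png

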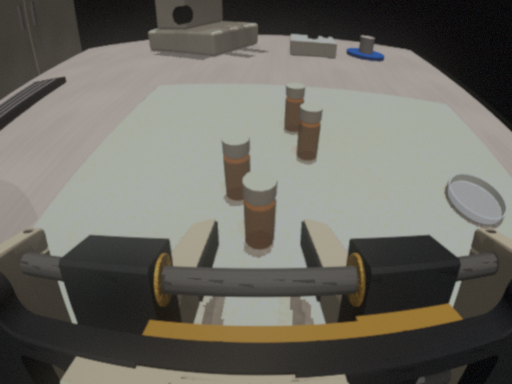

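View pics/pk3b.png

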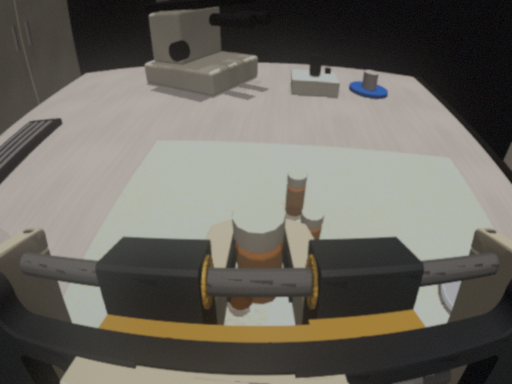

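```bash
python3 - <<'E'
from vp import *
from look import look
do_place(0)
move_to([.45,-.12,.30],down(0));cap('wrist','q0.png')
look([.45,.16,.30],0,'v4',['vial0_mid'])
E
```

```text
place False [-0.0001  0.     -0.0011] [-0.1   0.51 -0.82]
t 37.9583
v4 cam [0.45  0.229 0.454] 40.7333
  vial0_mid [246.8 312.2] 0.92 [ 0.4282 -0.1014]
  vial0_mid [434.9 245.2] 0.69 [0.7638 0.0178]
  vial0_mid [314.   67.4] 0.29 [0.5275 0.2984]
```

View pics/q0.png

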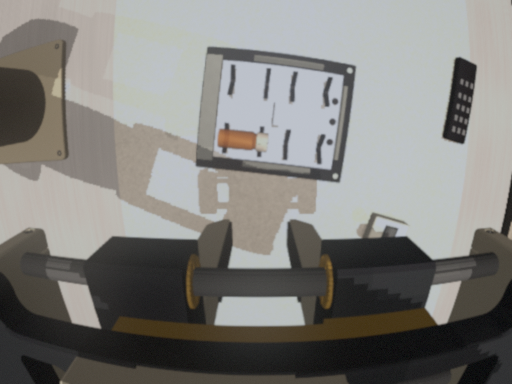

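View pics/v4.png

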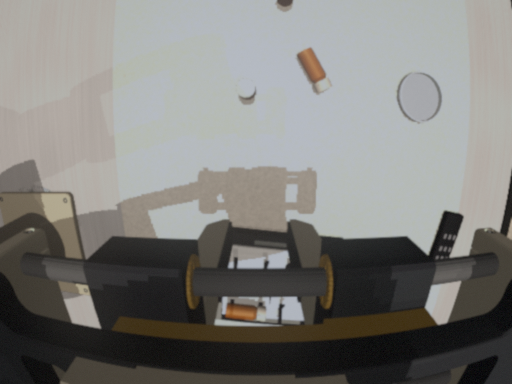

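```bash
python3 - <<'E'
from vp import *
from fit import *
c=L('v4')
print('cap v2',onz(c,(246.5,88.5),.066,True),'v0 capbase',onz(c,(285,3),.04,True))
print('lying base,cap',onz(c,(304,52),.013,True),onz(c,(324.5,87),.013,True))
print('seg proj',proj(c,(.434,.2645,.066),True))
cr=L('v4')
for i in range(4): print(proj(cr,cradle(i),True).round(0))
# placed vial check from q0 image center
print(do_pick((.434,.2645),95,tag='pk2'))
E
```

```text
cap v2 [0.43387553 0.26328477 0.066     ] v0 capbase [0.48651825 0.39282001 0.04      ]
lying base,cap [0.51632461 0.32477511 0.013     ] [0.54713895 0.27246245 0.013     ]
seg proj [246.59494102  87.57598297]
[245. 312.]
[250. 272.]
[295. 316.]
[304. 276.]
width 0.025130878926775894 t 44.6083
width 0.02540135966102692
True
```

View pics/pk2b.png

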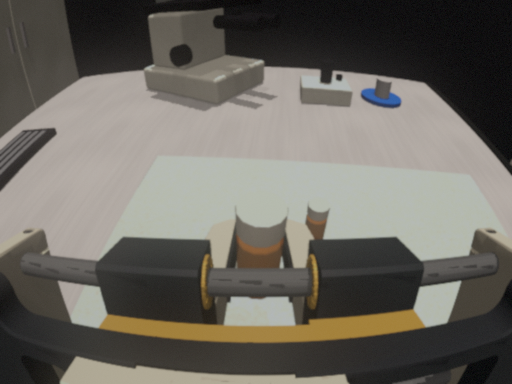

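View pics/pk2a.png

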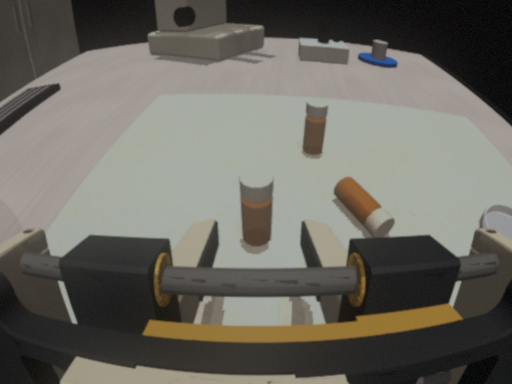

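```bash
python3 - <<'E'
from vp import *
from look import look
do_place(1)
c=look([.50,.18,.27],0,'v5',['vial0_mid'])
cv2.imwrite('pics/v5b.png',cv2.resize(c['image'][:240,130:450],None,fx=2.4,fy=2.4,interpolation=cv2.INTER_CUBIC))
E
```

```text
place True [ 0.0003 -0.0001  0.0011] [ 1.09 -0.01  1.12]
t 49.675
v5 cam [0.499 0.25  0.423] 50.9167
```

View pics/v5b.png

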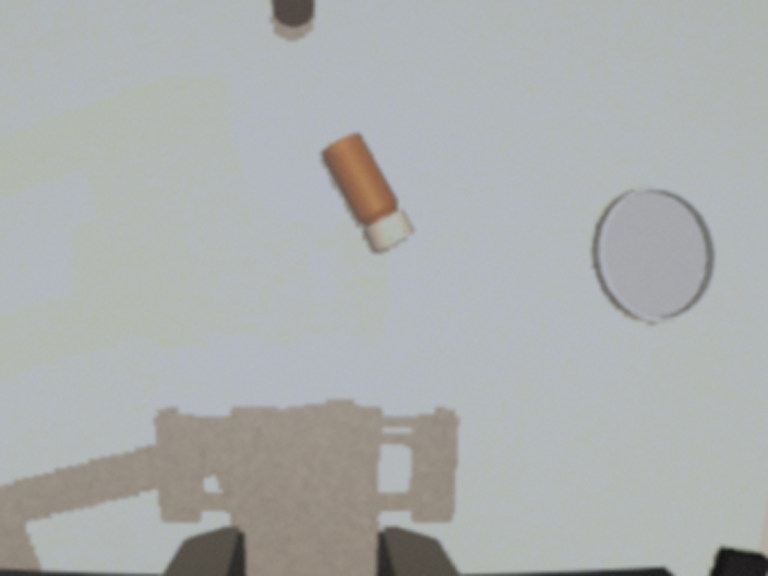

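```bash
cat >> vp.py <<'E'
def rot_down(d): # tool down with tool y = -d
    d=np.array([d[0],d[1],0])/np.hypot(d[0],d[1]); return fr(np.array([0,0,-1.]),-d)
E
python3 - <<'E'
from vp import *
from fit import *
c=L('v5')
U=lambda p:np.array(p)/2.4+[130,0]
b=onz(c,U((342,143)),.014,True);k=onz(c,U((392,242)),.014,True)
d=k-b;m=(b+k)/2;print(b,k,np.linalg.norm(d),m,np.degrees(np.arctan2(d[1],d[0])))
R=rot_down(d);m[2]=.013
print(solve_ik(m,R),solve_ik(m+[0,0,.12],R))
gripper_to(.06)
move_to(m+[0,0,.12],R)
print(move_linear(m,vel=.12,guard=6))
gripper_to(0);s=read_state();print(s['width'],s['tool_pos'],s['t'])
if s['width']>.02:
    move_linear(m+[0,0,.14],vel=.2);print(read_state()['width'])
cap('wrist','pk1.png')
E
```

```text
[0.51729558 0.32579289 0.014     ] [0.54562725 0.26854453 0.014     ] 0.06387532610863615 [0.53146141 0.29716871 0.014     ] -63.66963162811422
None NoneTraceback (most recent call last):
  File "<stdin>", line 10, in <module>
cell.Unreachable: the arm cannot take that pose within its joint ranges
```

```bash
python3 - <<'E'
from vp import *
m=np.array([.5315,.2972,.013]);a=np.radians(-63.7);d=np.array([np.cos(a),np.sin(a)])
R=rot_down(-d)
print(solve_ik(m,R),solve_ik(m+[0,0,.14],R))
for sg in (1,-1):
    for i in (2,3):
        p,Q,z=place(i,sg,0,0);p=p-z*.008;print(sg,i,solve_ik(p,Q))
gripper_to(.06)
move_to(m+[0,0,.12],R)
print(move_linear(m,vel=.12,guard=6))
gripper_to(0);s=read_state();print(s['width'],s['tool_pos'],s['t'])
if s['width']>.02:
    move_linear(m+[0,0,.14],vel=.2);print(read_state()['width'])
cap('wrist','pk1.png')
E
```

```text
[ 2.43896304e+01  2.03378145e+01  9.40649527e+01 -2.54444375e-14
  6.55972327e+01 -1.91036959e+00] [ 2.43896304e+01  1.14958519e+01  8.88881629e+01 -2.54444375e-14
  7.96159852e+01 -1.91036959e+00]
1 2 [-1.59662959e+01  4.08248457e+00  1.07962497e+02 -2.54444375e-14
  6.79550183e+01  8.04437041e+01]
1 3 [-7.11809724e+00  4.19405065e+00  1.07844864e+02 -2.54444375e-14
  6.79610849e+01  8.92919028e+01]
-1 2 [-1.59662959e+01  4.08248457e+00  1.07962497e+02 -2.54444375e-14
  6.79550183e+01 -9.95562959e+01]
-1 3 [-7.11809724e+00  4.19405065e+00  1.07844864e+02 -2.54444375e-14
  6.79610849e+01 -9.07080972e+01]
False
0.025010503131574994 [0.53155841 0.29723318 0.01310001] 54.4083
0.025271312492650605
```

View pics/pk1.png

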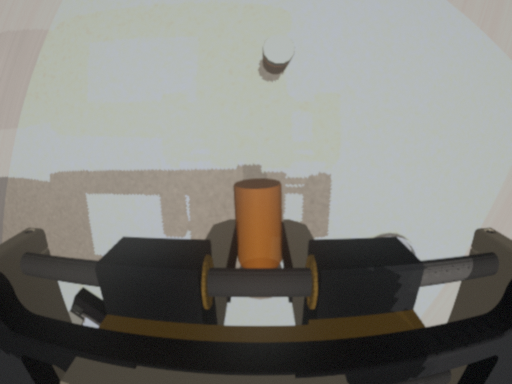

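```bash
python3 - <<'E'
from vp import *
from fit import *
c=camera('wrist');s=read_state()
P=s['tool_pos'];yt=s['tcp_rot'][:,1]
for dz in (0,.013):
    q=onz(c,(258,183),P[2]+dz,True);print(dz,(q-P)@yt,(q-P)@s['tcp_rot'][:,0])
print('standing cap',onz(c,(278,50),.066,True))
E
```

```text
0 -0.033949434497220474 -0.0008089596683705409
0.013 -0.03700819591347878 -0.0007724187892866448
standing cap [0.48879798 0.41335451 0.066     ]
```

```bash
python3 - <<'E'
from vp import *
p,R,z=place(2,-1,0,-.002);p=p-z*.008
move_to(p+[0,0,.10],R)
move_linear(p+[0,0,.012],vel=.15)
g=move_linear(p-[0,0,.001],vel=.03,guard=3);s=read_state();print(g,(s['tool_pos']-p).round(4),s['force'].round(2))
gripper_to(.033);move_linear(s['tool_pos']+[0,0,.12],vel=.15);print(read_state()['t'])
move_to([.45,-.14,.30],down(0));cap('wrist','q2.png')
move_to([.48,.25,.28],down(0));cap('wrist','v6.png')
c=camera('wrist');print([(d['uv'],d['p']) for d in tip_of('vial0_mid','wrist')])
print(proj(c,(.4888,.4133,.066),True))
E
```

```text
True [ 0.0004 -0.0001  0.0003] [-0.36 -0.21  2.41]
59.375
[([235.4, 323.5], 0.33)]
[265.7548223   39.93106716]
```

View pics/q2.png

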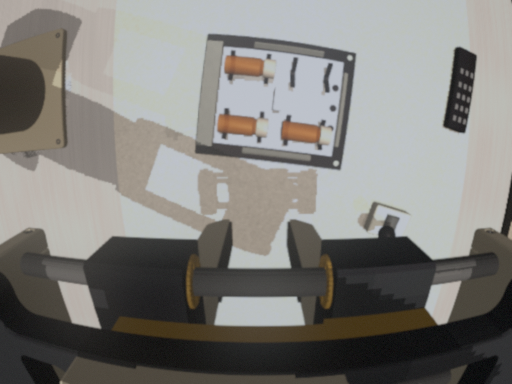

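View pics/v6.png

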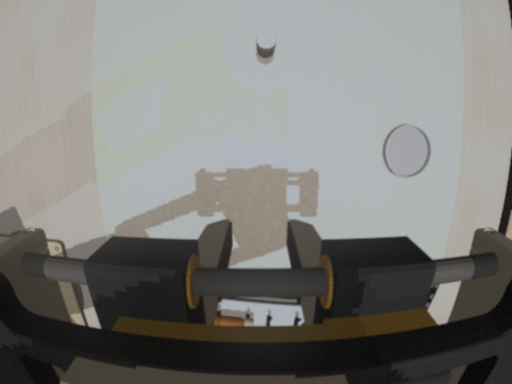

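Three vials lie in their cradles; the last cap shows at (266,40), matching (0.489,0.413).

```bash
python3 - <<'E'
from vp import *
from m import meas
ok=do_pick((.489,.412),95,tag='pk0')
if ok:
    do_place(3)
    meas((.4738,-.0487),'m_end',[])
E
```

```text
width 0.025184363445011744 t 66.1917
width 0.02544741566576893
place True [ 0.001  -0.0002  0.0034] [ 0.95 -0.67  3.95]
t 71.1333
m_end cam [ 0.467 -0.108  0.424] 72.8667
```

View pics/m_endb.png

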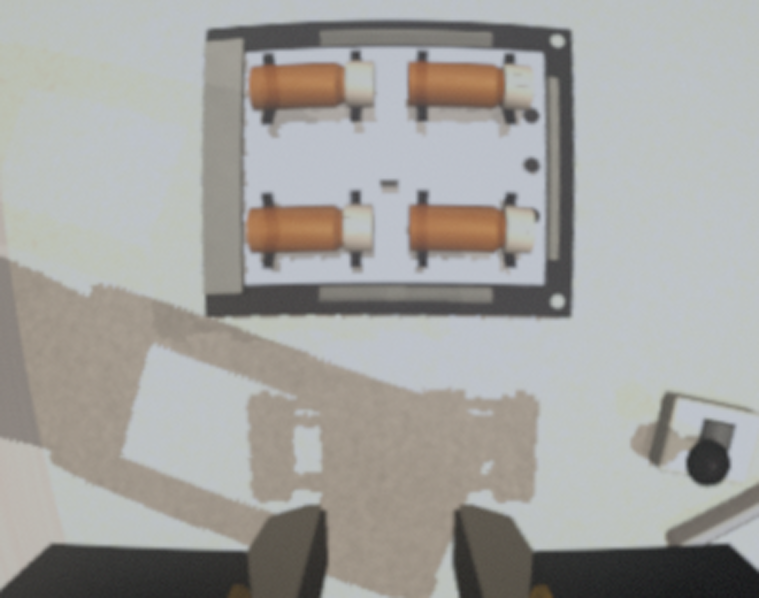

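```bash
python3 - <<'E'
from vp import *
from fit import *
c=L('m_end');U=lambda p:np.array(p)/2.3+[90,0]
for i,(a,b) in enumerate([((248,229),(374,229)),((249,87),(376,83)),((409,228),(537,231)),((408,84),(535,87))]):
    A=onz(c,U(a),.055,True);B=onz(c,U(b),.055,True);d=B-A;e=(A+B)/2-cradle(i);r=np.array([[np.cos(TY),np.sin(TY)],[-np.sin(TY),np.cos(TY)]])@e[:2]
    print(i,'err mm',(r*1000).round(1),'len',np.linalg.norm(d).round(4),'ang',np.degrees(np.arctan2(d[1],d[0])-TY).round(1))
E
```

```text
0 err mm [ 0.5 -0.5] len 0.0681 ang -1.4
1 err mm [ 1.2 -0.1] len 0.0688 ang -0.4
2 err mm [ 3.7 -0.8] len 0.0693 ang 0.0
3 err mm [ 3.2 -0.3] len 0.069 ang 0.9
```

```bash
python3 - <<'E'
from h import *
a=np.radians(-15.5);u=np.array([np.cos(a),np.sin(a),0]);piv=np.array([.666,-.238,0])
R=down(-15.5);b=np.array([.631,-.2285,0])
gripper_to(.06)
move_to(b+[0,0,.19],R)
print(move_linear(b+[0,0,.09],vel=.15,guard=6))
print(move_linear(piv+.06*u+[0,0,.09],vel=.08,guard=8)); s=read_state();print((s['tool_pos']-piv)@u,s['force'])
p=s['tool_pos']; move_linear(p-u*.008,vel=.1)
move_linear(p-u*.008+[0,0,.12],vel=.2)
move_to([.50,-.24,.33],down(0));pause(.3)
c=cap('wrist','lev2.png')
print([(d['uv'],d['p'],onz(c,d['uv'],.092,True)) for d in tip_of('lever_tip','wrist')])
move_to([.233,-.553,.23],R);cap('scene','end.png');print(read_state()['t'])
E
```

```text
False
True
0.05500695551578048 [-1.92006125  1.21164501  3.2140026 ]
[([398.8, 172.2], 0.7, array([ 0.7020543 , -0.24457805,  0.092     ]))]
80.1917
```

View pics/lev2.png

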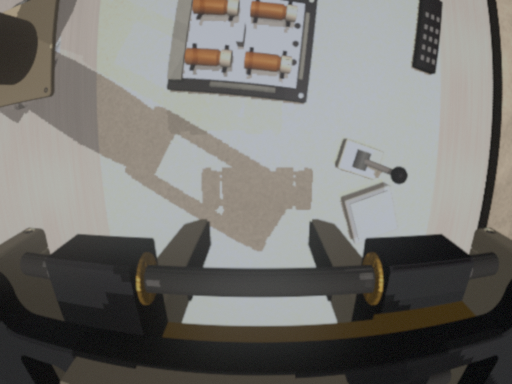

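View pics/end.png

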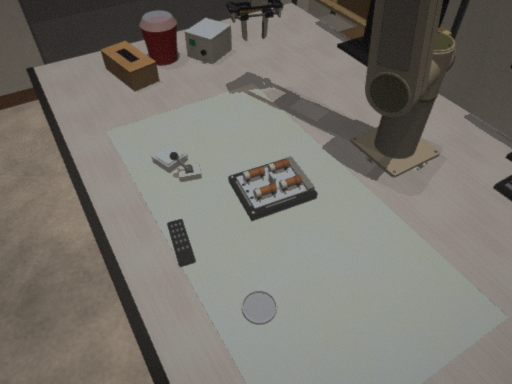

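```bash
python3 -c "
from cell import *
job_done()"
```

```text
the job is handed in; nothing more can be done
```

I did every step of the job and handed it in at about 80 s of the 210 s. The hand-in gave no verdict, so what follows rests on my own checks.

1. **Lever back:** I pushed it towards the robot until it met its stop. The ball then measured 36 mm on the robot side of the pivot, about joint 0.03.
2. **Tray:** I hooked its plain edge under the lip at 0.2 rad, pushed until it touched the wall, swung it down and let go. It measured about 0.8 mm off in x and 0.4 mm off in y, with the yaw matching the stage.
3. **Vials:** there were four, and all lie in their cradles with caps towards the end stop. One was knocked over partway through, so I picked it up from where it lay. In the last close view the centres were within 4 mm of the cradle points and the axes within 1.5°.
4. **Lever over:** I pushed it the other way until it met its stop. The ball then measured about 36.6 mm past the pivot, about joint 0.97.

The arm was parked clear of everything before I handed in, and in the last pictures the dish, handset and slide box looked unmoved.

Two checks were not fully clean:
- **Last vial:** its placing stopped on contact 3.4 mm above the planned height, but afterwards it looked seated like the others.
- **Camera against contact:** in the lip direction the camera put the stage about 1.2 mm off from where the tray met the wall. I used the contact position.

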